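# Unclip a water filter and lay it across two stands to drain

### The job

Pinch the two blue tabs of the white filter cartridge together to free it, lift it out of its grey clip-in dock and lay it across the two orange V-stands so that it bridges the green drip tray, resting in both V's and centred over the tray. Lower it gently onto the stands rather than dropping it, let go, and leave the tap, tee, wrench and carton alone.

Things in the scene. Friction and masses are not known exactly. Their poses are not given: they have to be found in the camera images.
- filter: White in-line water filter cartridge, a cylinder 40 mm in diameter, 176 mm long (200 mm over its end stubs), 0.25 to 0.5 kg. Origin on its axis at mid length; x along the cartridge, z up as it sits in the dock, axis 42 mm above the bench. At mid length a blue tab stands on either side (y). It comes straight up out of the dock only while both tabs are pinched fully in, and is carried by the pinched tabs.
- filter_grip (a point): Middle of the pinch area, between the tabs, 16 mm above the filter's axis. The tabs' upper halves are flat, 34 mm long in x and from axis height to 32 mm above it; 61 mm over both outer faces when free, 49 mm when pinched home. Pinch from above, fingers closing along the filter's y.
- tab_l (a joint): Sprung tab on the filter's +y side, m: 0 = sprung out, 0.006 = pinched fully in (end stop). Pushing it home takes about 8 N; it springs back when let go. The tab runs down to 32 mm below the filter's axis and ends in a barb, 36 mm out from the axis (30 mm pinched), that catches under the dock's black lip.
- tab_r (a joint): Sprung tab on the filter's -y side, m: same values and stiffness as tab_l.
- dock: Grey dock fixed on the bench, 200 x 90 mm, long axis x; origin under its centre at bench height. The filter sits in it along the dock's x. The black lips that hold the barbs reach 23 mm above the bench, within 44 mm of the centre line; low cheeks either side of the cartridge, 52 to 68 mm from its middle, reach 46 mm; nothing of the dock is higher.
- tray: Green open drip tray fixed on the bench, 80 (x) x 120 (y) x 25 mm high, origin under its centre. The stands are at its -x and +x ends.
- tray_span (a point): Point over the tray's centre, 85 mm above the bench: the middle of the filter's axis belongs here when it lies across both stands, with its x along the tray's x (either way round).
- stand_a: Steel stand fixed on the bench with an orange upright V (90 degrees, 12 mm thick in x, open upward and along x), at the tray's -x end, 58 to 70 mm from the tray's centre. Origin under it at bench height; V arms reach about 84 mm above the bench and 28 mm either side.
- stand_b: The like stand at the tray's +x end, 58 to 70 mm from the tray's centre.
- stand_a_v (a point): Where the filter's axis passes when it lies in stand_a's V: 85 mm above the bench.
- stand_b_v (a point): Where the filter's axis passes when it lies in stand_b's V: 85 mm above the bench.
- tap: Bystander: chrome mixer tap standing on the bench, 130 mm high, spout reaching 110 mm to its +y; origin under its foot.
- tee: Bystander: grey plastic pipe tee lying on the bench, 110 mm long in x, 50 mm high, branch to +y; origin under its middle.
- wrench: Bystander: steel wrench lying on the bench, 180 mm long in x; origin under its middle.
- carton: Bystander: closed cardboard carton 140 x 110 x 70 mm; origin under its centre.
Things that resemble listed ones, but are neither listed nor needed, are in the scene too. Leave any pink look-alike of the stand_a alone.

How it is judged:
By the outcome, as a careful person would: the job done as asked, in the order asked, and still so for the second after the job is handed in, with the robot touching nothing.
It also fails if it takes over 43 s, if anything falls off the work surface, if the arm or the gripper's body presses on something with over 40 N, if the wrist force passes 120 N, or if a joint passes its speed limit or range.

### The arm

A 7-joint arm with a two-finger parallel gripper is mounted at the origin on the work surface. World frame = base frame: x ahead of the robot, y to its left, z up, the work surface at z = 0. Lengths are in m, angles in rad, forces in N, time in s.
With the tool pointing down it reaches from about 0.4 to 0.9 m from the base axis. Payload 5.5 kg.
Tool frame: the origin (TCP) lies midway between the tips of the shut fingers; the grasp point (between the pads) lies 19 mm behind it (manip.grip_depth is the distance from the TCP to the grasp point, in m); z points along the fingers, x is the direction in which the jaws open and shut, and the axes are right-handed (so a half turn about z gives the same grasp; the last joint's range is limited). The gripper opens to 92 mm and grips with 3 to 60 N. Pads are 19 mm wide; open, the fingers measure 130 mm over their backs; the gripper's body (75 mm by 190 mm) begins 47 mm behind the grasp point.
Start: joints at [1.513, 0.501, -0.427, 1.55, 0.221, 1.138, -0.21], TCP at [0.205, -0.617, 0.227] pointing down, gripper open.
Joint ranges: [-2.88, 2.88], [-0.31, 2.03], [-1.54, 1.56], [0.2, 2.42], [-1.41, 4.55], [0.19, 2.02], [-2.57, 2.57]. Speed limits (rad/s): [2.57, 2.57, 3.14, 3.14, 3.14, 3.14, 3.14].

### API

Orientations are given as a unit quaternion [x, y, z, w].
In Python, from bench import manip, effector, viewer gives the robot as it stands. Calls block until the motion is done:
- manip.move_pose(position, orientation): joint-space move of the TCP to a pose.
- manip.servo_line(position, ori=None, vel=0.15): straight line of the TCP; ori=None keeps the orientation; vel is the mean speed in m/s.
- manip.movej(angles): joint-space move.
- effector.open_jaws() and effector.close(f_grip=None): open the fingers fully, or close them until they stop; f_grip is the grip in N (None keeps the last).
- manip.sleep(seconds).
- manip.solve_ik(position, orientation): joint angles nearest the present ones, or None.
- viewer.get_image(name): name is "scene" or "top"; returns the picture (480x640x3 uint8, red, green, blue); there is no depth.
- viewer.get_calibration(name): a dict with "vfov" (degrees; the focal length in pixels is half the picture's height over the tangent of half this angle, whatever the lens; pixels are square), "cx", "cy" (the principal point, pixels), "eye" and "attitude" of the camera in the world. Camera axes: x right, y down, z forward; pixel columns grow to the right and rows downward; lengths in m; the calibration is good to about 2 mm. A picture is of the moment at which its call begins. get_calibration takes no time and is no camera call.
A pose or a line that the arm cannot do raises manip.PlanningError and nothing moves.
- manip.hand_in(): hands the job in, once; it reports no verdict.
Readings, each from a call of its own:
- manip.current_clock(): time.
- manip.current_q(): joint angles.
- manip.current_joint_velocities(): joint speeds.
- manip.current_tau(): joint torques, N m.
- manip.current_tool_pos(): TCP position.
- manip.current_tcp_rot(): TCP orientation.
- manip.current_force(): force on the tool from outside, world axes, zero at the start.
- manip.current_wrist_torque(): the same for the moment, N m.
- manip.current_finger_gap(): finger opening in m.
Only numpy, scipy, OpenCV 4.12 (cv2) and the standard library are available. Lean on these libraries where they do the work, as an engineer would, in place of code of your own. Each camera call takes 0.05 s, during which the arm holds its last target. There are 200 camera calls.

## Working session

There is one attempt and no reset: what is moved stays moved. The work goes in short steps, each a Python script; the robot and the scene stay as the last script left them, time stands still between calls to the robot, and variables do not carry over. Pictures are saved under pics/ and viewed, about 8 in all and at most 12, crops included, and the job is handed in when it is done.

```bash
mkdir -p pics; ls
python3 - <<'E'
from bench import manip, effector, viewer
import cv2
for n in ("scene","top"):
    im=viewer.get_image(n); cv2.imwrite(f"pics/{n}0.png",im[:,:,::-1]); print(n,viewer.get_calibration(n))
print(manip.current_clock(),manip.current_tcp_rot(),manip.current_finger_gap(),manip.grip_depth)
E
```

```text
pics
scene {'vfov': 54.89167137061234, 'cx': 323.1197034651573, 'cy': 245.66785865191937, 'eye': array([0.94706411, 0.42434118, 0.91635191]), 'attitude': array([ 0.24011891,  0.91599157, -0.30933107, -0.08727332])}
top {'vfov': 53.37266103844917, 'cx': 328.60135105145906, 'cy': 239.51669392890864, 'eye': array([ 0.57974294, -0.12188437,  1.02731747]), 'attitude': array([-0.70033001,  0.71322435, -0.0229555 ,  0.01794325])}
0.1 [ 8.10980833e-01 -5.85072100e-01 -6.77443932e-04 -5.16783382e-04] 0.09197884910363431 0.0188
```

View pics/top0.png

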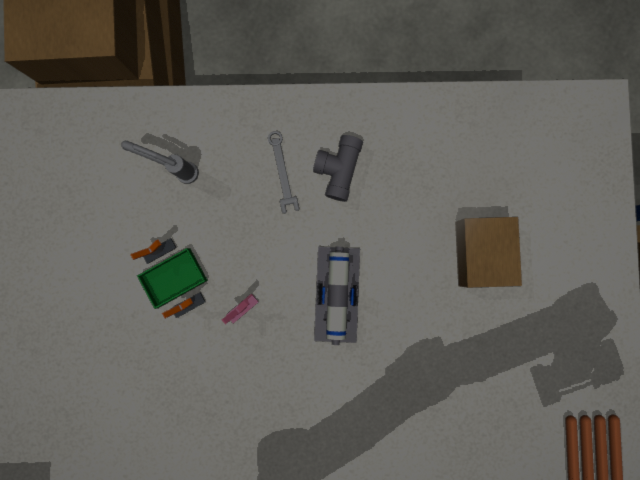

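View pics/scene0.png

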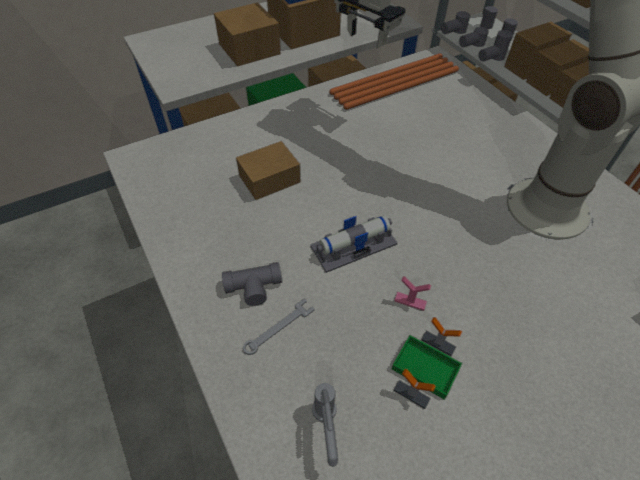

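The top view shows the filter in its dock at about (338,295), and the tray at (172,278) with orange V's at (155,250) and (183,305). The pink look-alike is at (240,308) and the gripper is clear of all of it. The two orange V's flank the green tray, which fits the stands. The pink one stands apart and isn't orange, so I'll leave it alone. Next I'll measure and check an enlarged crop.

```bash
cat > h.py <<'E'
import numpy as np, cv2
from scipy.spatial.transform import Rotation as R
from bench import manip, effector, viewer
def cam(n):
    c=viewer.get_calibration(n); f=240/np.tan(np.radians(c["vfov"]/2))
    return c,f,R.from_quat(c["attitude"]).as_matrix()
def ray(n,uv,z):
    c,f,M=cam(n); d=M@np.array([(uv[0]-c["cx"])/f,(uv[1]-c["cy"])/f,1]); e=np.array(c["eye"])
    return e+d*(z-e[2])/d[2]
def proj(n,p):
    c,f,M=cam(n); q=M.T@(np.array(p)-c["eye"]); return np.array([f*q[0]/q[2]+c["cx"],f*q[1]/q[2]+c["cy"]])
def tri(uvt,uvs):
    A=[];b=[]
    for n,uv in(("top",uvt),("scene",uvs)):
        c,f,M=cam(n); d=M@np.array([(uv[0]-c["cx"])/f,(uv[1]-c["cy"])/f,1]); d/=np.linalg.norm(d)
        P=np.eye(3)-np.outer(d,d); A.append(P); b.append(P@c["eye"])
    return np.linalg.lstsq(np.vstack(A),np.hstack(b),rcond=None)[0]
def mask(im,lo,hi): return cv2.inRange(cv2.cvtColor(im,cv2.COLOR_RGB2HSV),np.array(lo),np.array(hi))
def blobs(m,amin=15):
    c,_=cv2.findContours(m,cv2.RETR_EXTERNAL,cv2.CHAIN_APPROX_NONE)
    return [k for k in c if cv2.contourArea(k)>=amin]
E
python3 - <<'E'
from h import *
np.set_printoptions(precision=4,suppress=True)
roi={"top":(100,200,400,380),"scene":(230,190,500,430)}
crops=[]
for n in ("top","scene"):
    im=cv2.imread(f"pics/{n}0.png")[:,:,::-1].copy(); x0,y0,x1,y1=roi[n]
    k=np.zeros(im.shape[:2],np.uint8); k[y0:y1,x0:x1]=255
    for name,lo,hi,z in (("orange",(5,150,80),(15,255,255),.084),("green",(50,120,40),(75,255,255),.025),("blue",(100,120,40),(125,255,255),.066),("white",(0,0,205),(180,30,255),.052)):
        for b in blobs(mask(im,lo,hi)&k):
            r=cv2.minAreaRect(b); print(n,name,cv2.contourArea(b),np.array(r[0]),np.array(r[1]),r[2],ray(n,r[0],z)[:2])
            if name in("green","orange"): print("   corners",[ray(n,q,z)[:2].round(4).tolist() for q in cv2.boxPoints(r)])
    s=cv2.resize(im[y0:y1,x0:x1],None,fx=2.2,fy=2.2,interpolation=cv2.INTER_CUBIC)
    cv2.imwrite(f"pics/crop_{n}.png",s[:,:,::-1])
E
```

```text
top orange 76.0 [171.3 311.1] [ 4.9193 17.4413] 63.43495178222656 [0.4995 0.1814]
   corners [[0.4965, 0.1988], [0.5111, 0.1683], [0.5025, 0.164], [0.4879, 0.1945]]
top orange 54.5 [185.6154 303.423 ] [ 5.8244 12.2034] 56.3099365234375 [0.5139 0.1534]
   corners [[0.5123, 0.1665], [0.5251, 0.1467], [0.5156, 0.1403], [0.5027, 0.1602]]
top orange 78.5 [140.4178 253.2808] [ 5.5009 18.8436] 69.44395446777344 [0.6138 0.2422]
   corners [[0.6127, 0.2614], [0.6252, 0.2268], [0.6149, 0.223], [0.6025, 0.2576]]
top orange 54.5 [154.531  245.0354] [ 5.6443 11.8531] 48.8140754699707 [0.6296 0.2145]
   corners [[0.6263, 0.2269], [0.6414, 0.2094], [0.6329, 0.2021], [0.6178, 0.2196]]
top green 2118.5 [170.8444 278.0692] [38.3818 57.813 ] 61.26020431518555 [0.563  0.2014]
   corners [[0.5705, 0.2734], [0.6266, 0.1677], [0.5556, 0.1293], [0.4999, 0.2348]]
top blue 47.0 [335.95 333.15] [18.1771  3.6814] 4.39870548248291 [ 0.4481 -0.1404]
top blue 37.0 [351.5 296.5] [17.  3.] 90.0 [ 0.5202 -0.173 ]
top blue 31.0 [323. 295.] [16.  2.] 90.0 [ 0.5242 -0.1159]
top blue 49.0 [338.5 258.5] [ 3. 19.] 90.0 [ 0
[... 166 characters left out ...]
79], [0.6243, 0.2674]]
scene orange 116.0 [444.6083 329.1763] [30.9106 10.966 ] 27.474430084228516 [0.5151 0.1751]
   corners [[0.5404, 0.1551], [0.5179, 0.1425], [0.4899, 0.1949], [0.5124, 0.2065]]
scene green 2075.5 [426.9215 365.9435] [61.842  39.6951] 30.018367767333984 [0.5684 0.2052]
   corners [[0.6356, 0.1716], [0.5549, 0.129], [0.5007, 0.239], [0.5807, 0.2748]]
scene blue 20.0 [328.8235 244.2059] [16.1441  3.027 ] 70.34617614746094 [ 0.6028 -0.1354]
scene blue 134.0 [360.1 241.3] [11.3137 18.3848] 8.130102157592773 [ 0.5345 -0.1072]
scene blue 16.5 [383.7397 223.5232] [14.8617  3.0154] 68.96248626708984 [ 0.4554 -0.1255]
scene blue 85.5 [349.5 222.5] [11. 11.] 90.0 [ 0.526  -0.1684]
```

View pics/crop_top.png

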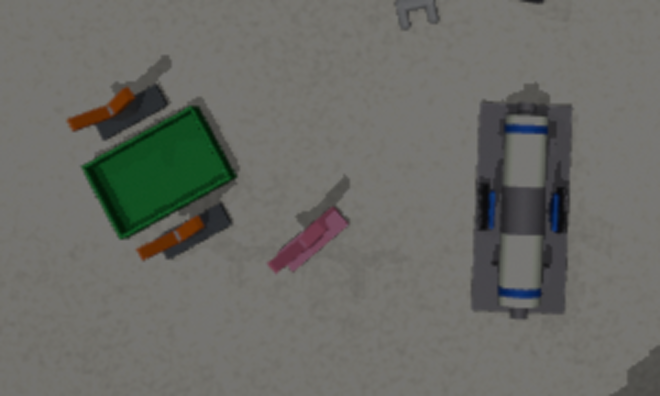

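View pics/crop_scene.png

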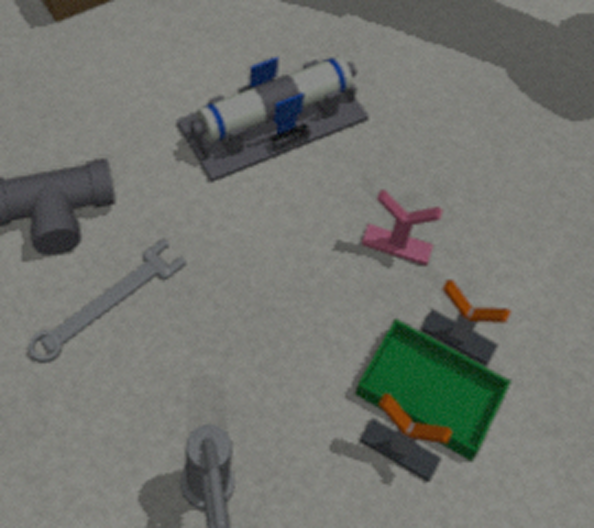

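The crops confirm it: orange V's on dark feet stand at both tray ends (top px (155,249) and (178,307)), the pink stand is separate, and the blue tabs are at (323,295) and (351,296). I'll compute the target poses and check IK.

```bash
cat >> h.py <<'E'
def down(a):
    c,s=np.cos(a),np.sin(a)
    return R.from_matrix(np.array([[c,s,0],[s,-c,0],[0,0,-1]])).as_quat()
FY=np.radians(-3.1); TY=np.radians(28.2); T=np.array([.5635,.2010])
E
python3 - <<'E'
from h import *
np.set_printoptions(precision=4,suppress=True)
print("tabs top",ray("top",(337.4,295.8),.074),"rings",ray("top",(337.2,295.8),.052))
a=tri((335.95,333.15),(383.7,223.5)); b=tri((338.5,258.5),(328.8,244.2)); print("ringtri",a,b,(a+b)/2,np.degrees(np.arctan2(*(b-a)[1::-1])))
a=tri((323,295.5),(360.1,235)); b=tri((351.5,296),(349.5,219)); print("tabtri",a,b,(a+b)/2)
F=np.array([.5225,-.1455])
for h in(np.pi/2,-np.pi/2):
    print(h,[manip.solve_ik([*p,z],down(y+h)) for p,y,z in((F,FY,.15),(F,FY,.039),(T,TY,.2),(T,TY,.082))])
E
```

```text
tabs top [ 0.5226 -0.1446  0.074 ] rings [ 0.5213 -0.1447  0.052 ]
ringtri [ 0.4441 -0.1401  0.0445] [ 0.5962 -0.1483  0.0473] [ 0.5201 -0.1442  0.0459] -3.086103938904377
tabtri [ 0.5258 -0.1174  0.073 ] [ 0.5223 -0.1732  0.0719] [ 0.524  -0.1453  0.0725]
1.5707963267948966 [array([ 1.0036,  0.5882, -1.0256,  1.8793,  0.5921,  1.016 ,  1.2389]), array([ 0.9146,  0.7512, -0.9111,  1.9371,  0.7917,  0.8602,  1.0918]), array([ 0.4648,  0.7925, -1.3017,  1.6962,  0.7955,  1.2915,  1.0571]), array([ 0.4522,  1.0276, -1.307 ,  1.7762,  1.0624,  1.2409,  0.8993])]
-1.5707963267948966 [array([ 0.761 ,  0.4528, -0.6736,  1.8861,  0.3495,  0.9223, -1.7031]), array([ 0.6329,  0.6014, -0.5182,  1.9458,  0.4453,  0.7084, -1.7792]), array([ 0.3652,  0.6404, -1.07  ,  1.6988,  0.6046,  1.1735, -1.9465]), array([ 0.2784,  0.7619, -0.9336,  1.7811,  0.7285,  0.9852, -2.0323])]
```

Run:
```python
from h import *
manip.move_pose([.522,-.1447,.15],down(FY-np.pi/2)); print(manip.current_clock())
manip.servo_line([.522,-.1447,.085],vel=.12); print(manip.current_clock(),manip.current_tool_pos())
for n,(x,y,w,h) in {"top":(270,210,130,150),"scene":(280,150,150,150)}.items():
    im=viewer.get_image(n); cv2.imwrite(f"pics/{n}1.png",cv2.resize(im[y:y+h,x:x+w,::-1],None,fx=3.6,fy=3.6,interpolation=cv2.INTER_CUBIC))
a=cv2.imread("pics/top1.png");b=cv2.imread("pics/scene1.png");cv2.imwrite("pics/pre.png",cv2.resize(np.hstack([a,cv2.resize(b,(540,540))]),None,fx=.78,fy=.78))
```

```text
2.1667
2.8583 [ 0.52241495 -0.14470783  0.08528032]
```

View pics/pre.png

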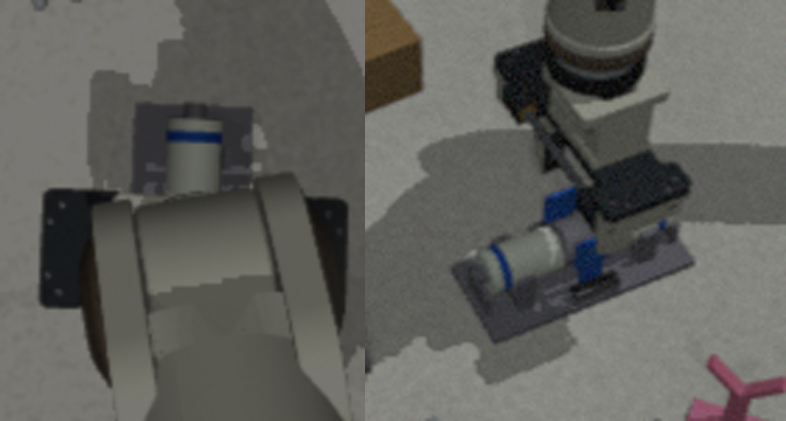

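Run:
```python
from h import *
p=manip.current_tool_pos(); Rm=R.from_quat(manip.current_tcp_rot()).as_matrix()
print(Rm.round(3).tolist(),manip.current_finger_gap())
pr=lambda q:((proj("scene",q)-[280,150])*2.808+[365,0]).round().tolist()
for l,o in(("tcp",(0,0,0)),("tip+",(.046,0,0)),("tip-",(-.046,0,0)),("back+",(.065,0,0)),("back-",(-.065,0,0)),("bodybot+",(.095,0.0375,-.066)),("b2",(.095,-.0375,-.066)),("b3",(-.095,-.0375,-.066)),("b4",(-.095,.0375,-.066))): print(l,pr(p+Rm@np.array(o)))
for s in(1,-1): print("tabtop",pr([.522+s*.0305*np.sin(.054),-.1447+s*.0305,.074]))
```

```text
[[-0.054, -0.999, 0.002], [-0.999, 0.054, -0.0], [0.0, -0.002, -1.0]] 0.09175813505775098
tcp [579.0, 206.0]
tip+ [553.0, 169.0]
tip- [607.0, 244.0]
back+ [543.0, 154.0]
back- [618.0, 261.0]
bodybot+ [569.0, 63.0]
b2 [490.0, 90.0]
b3 [603.0, 252.0]
b4 [688.0, 219.0]
tabtop [597.0, 240.0]
tabtop [562.0, 190.0]
```

The view matches the projected geometry: the body corners are at about (603,245) and (688,217), with the tips hidden behind the body beside the tabs. Next I'll descend and pinch.

Run:
```python
from h import *
np.set_printoptions(precision=4,suppress=True)
st=lambda l: print(l,manip.current_clock(),manip.current_tool_pos(),manip.current_force(),manip.current_finger_gap())
st("pre")
manip.servo_line([.522,-.1447,.039],vel=.08); st("down")
effector.close(40); manip.sleep(.3); st("closed")
g=manip.current_finger_gap()
if g<.0515 and g>.045:
    manip.servo_line([.522,-.1447,.059],vel=.04); st("lift20")
    if abs(manip.current_force()[2])<20:
        manip.servo_line([.522,-.1447,.19],vel=.12); st("up")
im=viewer.get_image("scene"); cv2.imwrite("pics/lift.png",cv2.resize(im[100:320,220:520,::-1],None,fx=2,fy=2))
```

```text
pre 2.9583 [ 0.5228 -0.1448  0.0859] [ 0.6137 -0.1858  0.5285] 0.09175813505775098
down 3.6833 [ 0.5221 -0.1444  0.0388] [-0.0637 -0.4316 -0.0005] 0.09194352998281452
closed 4.7417 [ 0.5222 -0.1454  0.0395] [-2.4584 -2.1748  5.0542] 0.04806518361721943
lift20 5.3917 [ 0.5219 -0.1446  0.059 ] [-1.1594 -0.2459 -5.1641] 0.047884785862823395
up 6.6333 [ 0.5213 -0.1446  0.1891] [ 0.6329 -0.3842 -4.6083] 0.04799540148503825
```

View pics/lift.png

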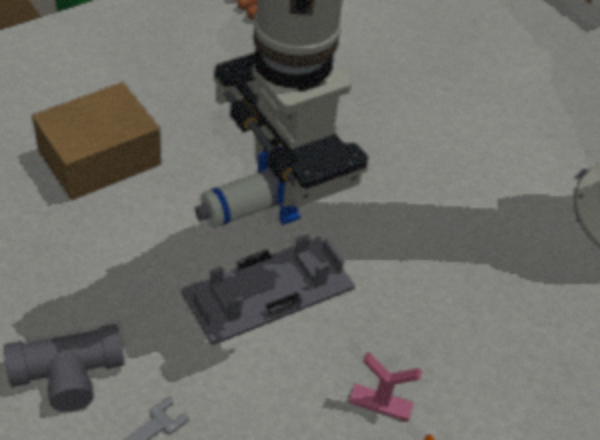

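The filter is free and hangs level from the tabs (ring at crop (222,205)), and the dock is empty. The load reads about 5 N. Next I'll carry it over the tray.

Run:
```python
from h import *
np.set_printoptions(precision=4,suppress=True)
st=lambda l: print(l,manip.current_clock(),manip.current_tool_pos(),manip.current_force(),manip.current_finger_gap())
manip.servo_line([.54,.02,.2],ori=down((FY+TY)/2-np.pi/2),vel=.15); st("mid")
manip.servo_line([*T,.2],ori=down(TY-np.pi/2),vel=.15); st("over")
manip.servo_line([*T,.115],vel=.1); manip.sleep(.3); st("above V")
a=viewer.get_image("top");b=viewer.get_image("scene"); cv2.imwrite("pics/top2.png",a[:,:,::-1]); cv2.imwrite("pics/scene2.png",b[:,:,::-1])
o=np.hstack([cv2.resize(a[190:370,80:260],(400,400),interpolation=cv2.INTER_CUBIC),cv2.resize(b[240:440,340:540],(400,400),interpolation=cv2.INTER_CUBIC)])
cv2.imwrite("pics/above.png",o[:,:,::-1])
for n,im in(("top",a),("scene",b)):
    for k in blobs(mask(im,(100,120,40),(125,255,255)),8):
        r=cv2.minAreaRect(k); u,v=r[0]
        if 80<u<540 and 190<v<440: print(n,np.array(r[0]),np.array(r[1]),cv2.contourArea(k),ray(n,r[0],.118))
for s in(-.078,.078):
    q=[T[0]+s*np.cos(TY),T[1]+s*np.sin(TY),.118]; print("expected ring axis",q,proj("top",q),proj("scene",q))
```

```text
mid 7.9417 [0.5399 0.0185 0.1997] [-0.0856 -0.1099 -4.0705] 0.04791696312854917
over 9.3083 [0.5637 0.1995 0.1998] [-0.6793 -0.7811 -3.918 ] 0.048246473305247894
above V 10.6083 [0.5638 0.201  0.1155] [ 0.8084  0.6192 -4.0032] 0.04846599202419373
top [173. 313.] [ 3.5777 21.4663] 58.0 [0.4988 0.1673 0.118 ]
top [134.9561 242.3442] [ 4.3112 21.0237] 56.5 [0.6336 0.2395 0.118 ]
scene [420.9613 372.6862] [22.4722  5.4734] 48.5 [0.6251 0.233  0.118 ]
scene [446.8448 352.8621] [ 5.121  18.7768] 49.5 [0.5599 0.2258 0.118 ]
scene [423.0384 340.1923] [ 4.1603 18.0278] 43.5 [0.583  0.1835 0.118 ]
expected ring axis [np.float64(0.4947583307389306), np.float64(0.16414104034021382), 0.118] [174.6726 315.1177] [453.0435 312.195 ]
expected ring axis [np.float64(0.6322416692610694), np.float64(0.2378589596597862), 0.118] [135.8367 243.0448] [419.3901 376.8149]
```

View pics/above.png

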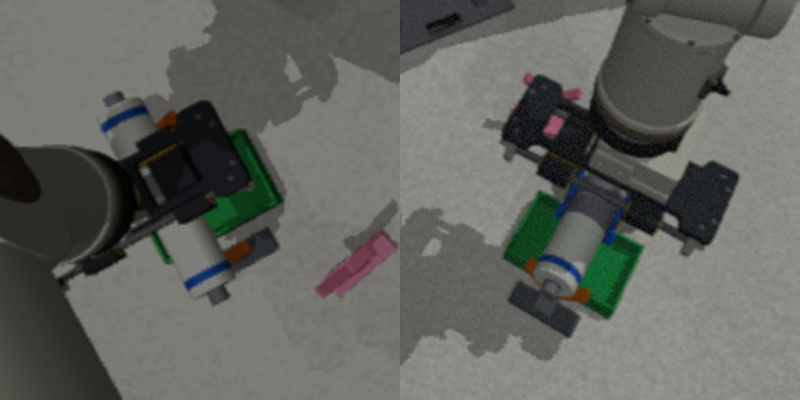

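Over the tray, the rings are at top px (173,313) and (135,242). That gives a yaw of 28.2° as planned and an offset of about 2 mm along the axis, so I'll shift 1.5 mm. Then I'll lower slowly until the stands take the weight.

Run:
```python
from h import *
np.set_printoptions(precision=4,suppress=True)
st=lambda l: print(l,manip.current_clock(),manip.current_tool_pos(),manip.current_force(),manip.current_finger_gap())
P=T-.0015*np.array([np.cos(TY),np.sin(TY)])
manip.servo_line([*P,.090],ori=down(TY-np.pi/2),vel=.05); manip.sleep(.3); st("90")
z=.090; f0=manip.current_force()[2]
while z>.0765:
    z-=.001; manip.servo_line([*P,z],vel=.015); manip.sleep(.1)
    f=manip.current_force()[2]
    if f-f0>3.5: break
manip.sleep(.2); st(f"contact z={z:.4f}")
a=viewer.get_image("top");b=viewer.get_image("scene")
o=np.hstack([cv2.resize(a[190:370,80:260],(400,400),interpolation=cv2.INTER_CUBIC),cv2.resize(b[240:440,340:540],(400,400),interpolation=cv2.INTER_CUBIC)])
cv2.imwrite("pics/rest.png",o[:,:,::-1])
```

```text
90 11.6583 [0.5624 0.2004 0.0903] [-0.2625 -0.475  -5.0009] 0.04811090812177017
contact z=0.0820 14.6583 [0.5623 0.2009 0.0826] [-3.2512  2.3069  6.4204] 0.048169357132101485
```

View pics/rest.png

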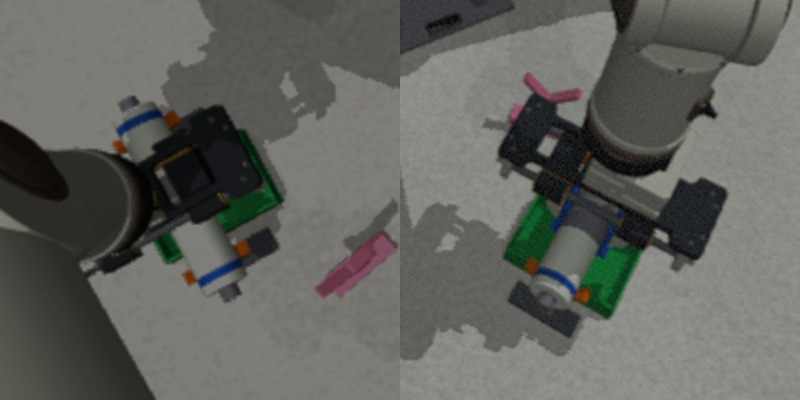

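Contact came at z = 0.082, exactly as expected, with both V's cradling the filter (orange tips visible on each side at both ends). I'll release and retreat.

Run:
```python
from h import *
np.set_printoptions(precision=4,suppress=True)
effector.open_jaws(); manip.sleep(.2); print(manip.current_clock(),manip.current_force(),manip.current_finger_gap())
p=manip.current_tool_pos(); manip.servo_line([p[0],p[1],.23],vel=.1)
manip.move_pose([.42,-.2,.28],down(FY-np.pi/2)); manip.sleep(.3); print(manip.current_clock(),manip.current_force())
a=viewer.get_image("top");b=viewer.get_image("scene")
o=np.hstack([cv2.resize(a[190:370,80:260],(400,400),interpolation=cv2.INTER_CUBIC),cv2.resize(b[240:440,340:540],(400,400),interpolation=cv2.INTER_CUBIC)])
cv2.imwrite("pics/final.png",o[:,:,::-1])
pts={}
for n,im in(("top",a),("scene",b)):
    for k in blobs(mask(im,(100,120,40),(125,255,255)),8):
        r=cv2.minAreaRect(k); u,v=r[0]
        if 80<u<540 and 190<v<440: print(n,np.array(r[0]),np.array(r[1]),ray(n,r[0],.088))
for s in(-.078,.078):
    q=[T[0]+s*np.cos(TY),T[1]+s*np.sin(TY),.09]; print("expected",q,proj("top",q),proj("scene",q))
```

```text
15.825 [ 0.2751 -0.2917 -0.4954] 0.0916003618572987
19.3333 [0.404  0.2996 0.1738]
top [178.4406 311.9433] [ 3.7431 20.5871] [0.498  0.1662 0.088 ]
top [142.2453 286.6415] [17.4831  3.1081] [0.5484 0.2368 0.088 ]
top [179.3 270.9] [10.791   4.3412] [0.5778 0.1645 0.088 ]
top [170.1 271.2] [18.3358  7.1554] [0.5775 0.1825 0.088 ]
top [141.762  243.9943] [ 4.258  20.1189] [0.6319 0.2381 0.088 ]
scene [418.5613 379.0896] [21.4654  4.8564] [0.6244 0.2336 0.088 ]
scene [448.5895 357.3084] [ 4.7122 26.8834] [0.5483 0.2271 0.088 ]
scene [419.5 341.5] [ 4.9193 26.3856] [0.577  0.1733 0.088 ]
scene [450.5095 317.5933] [19.2354  4.315 ] [0.4902 0.1616 0.088 ]
expected [np.float64(0.4947583307389306), np.float64(0.16414104034021382), 0.09] [179.2115 313.6753] [449.7882 319.0608]
expected [np.float64(0.6322416692610694), np.float64(0.2378589596597862), 0.09] [141.4996 243.7661] [416.7034 382.6476]
```

View pics/final.png

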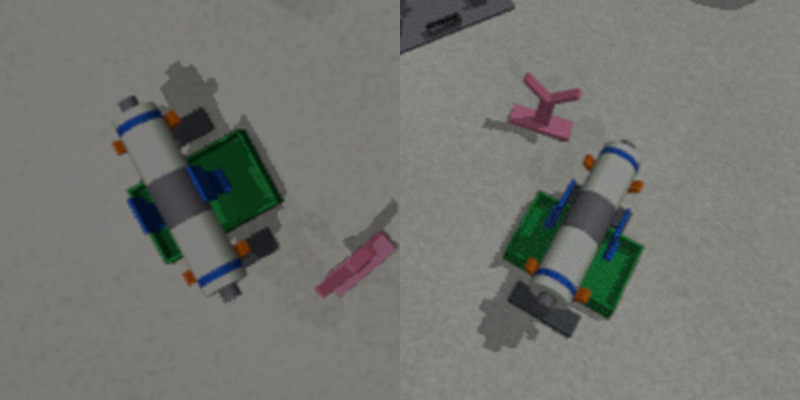

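The filter rests in both V's with its tabs sprung out. The ring midpoint is (0.565, 0.202), about 2 mm from the target, and the gripper is clear. I'm handing it in.

```bash
python3 -c "
from bench import manip
manip.hand_in(); print(manip.current_clock())"
```

```text
the job is handed in; nothing more can be done
the job is handed in; nothing more can be done
```

The filter is out of its dock and lying across both orange V-stands over the green tray. I let go of it, and the job was handed in at about 19.5 s, within the 43 s limit.

- **Pinch and lift:** the jaws closed on the tabs to 48 mm, about the pinched-home width, and the filter came straight up with a load of about 5 N.
- **Lowering:** I brought it down in 1 mm steps. It touched at tool height 0.082 m, as predicted, with an upward push of about 6 N and a sideways push of about 4 N just before release.
- **Centring:** the top view puts the filter about 2 mm from the tray centre, at about the planned 28° angle. The scene view alone put it about 7 mm off the other way. I put both offsets mostly down to seeing the curved rings at an angle, and did not resolve the difference further.
- **Other objects:** the planned paths stayed clear of the tap, tee, wrench, carton and pink stand, and no force reading suggested a touch. I checked only the pink stand in the final pictures. The tool force was near zero at the end.

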